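# Set the strap-width gauge for the template on the slab

## Task

Set the strap-width gauge for the template that lies on the black cutting slab: with the arm still home, push its green lock button fully down, then draw the telescoping arm out by its wooden grip until the pointer stands on the middle of the scale mark of that template's colour. The arm springs back if let go, so finish while still holding it steady on the mark with the gripper, ready for the width to be marked off, and leave the templates and the other tools on the bench where they are.

Things in the scene. Friction and masses are not known exactly. Their poses are not given: they have to be found in the camera images.
- gauge: Strap-width gauge screwed to the bench. Steel base plate 120 (its x) x 360 (its y) x 10 mm, origin under the plate at z = 0, on the line of the telescoping arm. Its +y axis (level) is the direction in which the arm extends; its +x side carries the scale rail. A grey sleeve 46 mm wide, 150 mm long, top at z = 68 mm, covers y = -180 to -30 mm; the arm slides out of its +y end
- gauge_lock (a joint): Travel of the green lock button, straight down: 0 = up (arm locked), 0.006 m = fully down (arm free; it frees from about 4.5 mm). Stiff: about 3 N moves it, and it stays where it is pushed
- lock_top (a point): Centre of the round top face of the green lock button, 26 mm diameter, standing 8 mm proud of the sleeve top (top at z = 76 mm when up, 70 mm when fully down), on the sleeve 105 mm behind the gauge's origin (gauge y = -105 mm), so 108 mm from the grip post when the arm is home
- gauge_arm (a joint): Extension of the telescoping arm: 0 = home, up to 0.125 m. A return spring pulls it home with 4 to 6 N at all times, so it runs back if let go
- gauge_grip (a point): Middle of the upright round wooden grip post on the head of the telescoping arm: 28 mm diameter, 50 mm tall, from z = 62 to 112 mm (this point at 87 mm). The head below it is a block 36 x 36 mm with its top at z = 60 mm. The post moves with the arm; clear all round above z = 76 mm
- pointer (a point): Tip of the thin black pointer blade on the arm's head, 52 mm to the gauge's +x side of the grip post's axis, just above the scale rail, at z = 30 mm. It moves with the arm; it and the grip post have the same position along the gauge's y
- slab: Black cutting slab 160 x 260 x 40 mm on the bench, fixed; origin under its centre, its top at z = 40 mm. Exactly one of the three templates lies on it
- tray: Brown wooden template board 160 x 260 x 40 mm, fixed; origin under its centre. The two templates not in use lie on it
- mark_red: Red mark on the scale rail: a small plate 24 mm across the rail, 8 mm along it (gauge's y), 4 mm thick, fixed; origin under its centre, its axes parallel to the gauge's. The three marks stand 38 to 115 mm along from the pointer's home, their order differs from day to day
- template_red_mid (a point): Centre of the loose red pattern template, a notched plastic plate 100 x 70 x 6 mm lying flat
- mark_blue: Blue mark on the scale rail: a small plate 24 mm across the rail, 8 mm along it (gauge's y), 4 mm thick, fixed; origin under its centre, its axes parallel to the gauge's. The three marks stand 38 to 115 mm along from the pointer's home, their order differs from day to day
- template_blue_mid (a point): Centre of the loose blue pattern template, a notched plastic plate 100 x 70 x 6 mm lying flat
- mark_yellow: Yellow mark on the scale rail: a small plate 24 mm across the rail, 8 mm along it (gauge's y), 4 mm thick, fixed; origin under its centre, its axes parallel to the gauge's. The three marks stand 38 to 115 mm along from the pointer's home, their order differs from day to day
- template_yellow_mid (a point): Centre of the loose yellow pattern template, a notched plastic plate 100 x 70 x 6 mm lying flat
- awl_mid (a point): A point in the middle of a loose awl with a wooden handle, 115 mm long, 28 mm thick, lying; a bystander
- maul_mid (a point): A point in the middle of a loose wooden maul standing on its head, 74 mm diameter, 204 mm tall; a bystander
- spool_mid (a point): A point in the middle of a loose white spool, 48 mm diameter, 50 mm tall; a bystander
- wax_tin_mid (a point): A point in the middle of a loose round metal tin, 68 mm diameter, 45 mm tall; a bystander
- glue_brush_mid (a point): A point in the middle of a loose brush 170 mm long, lying; a bystander
Not all that is in view belongs to the job. There is more than one size of the part that bears template_blue_mid; the job needs the middle-sized. Of the things shaped like the part that bears template_red_mid, the red one is meant.

How it is judged:
On the way, in this order (a step that is already met when the one before it is completed fails the run):
1. the lock button is pushed fully down while the arm is home (value of joint gauge_lock above 0.0047 m and value of joint gauge_arm below 0.01 m), for 0.1 s.
2. the arm is held by the fingers with the pointer on the mark of the template's colour (((horizontal distance between template_red_mid and slab below 0.12 m and y of pointer in the frame of mark_red between -0.0045 and 0.0045 m) or (horizontal distance between template_blue_mid and slab below 0.12 m and y of pointer in the frame of mark_blue between -0.0045 and 0.0045 m) or (horizontal distance between template_yellow_mid and slab below 0.12 m and y of pointer in the frame of mark_yellow between -0.0045 and 0.0045 m)) and value of joint gauge_lock above 0.0047 m and velocity of joint gauge_arm between -0.01 and 0.01 m/s and contact force between the fingers and gauge_arm above 1.5 N), for 0.2 s.
At the end, for the whole second after the job is handed in: The pointer is within 4.5 mm (along the scale) of the middle of the mark that has the colour of the template on the slab, the lock button is down (over 4.7 mm), the arm is still (under 10 mm/s) and the gripper's fingers hold it there (over 1.5 N of contact) (all of step 2); the arm keeps its last pose, push and grip.
It fails at once if a template or a bystander is displaced by more than 25 mm (distance of any of awl_mid, maul_mid, spool_mid, wax_tin_mid, glue_brush_mid, template_red_mid, template_blue_mid, template_yellow_mid from where it was at the start of the episode above 0.025 m).
It fails at once if the arm is forced out while it is locked (value of joint gauge_lock below 0.002 m and value of joint gauge_arm above 0.012 m).
It also fails if it takes over 35 s, if anything falls off the work surface, if the arm or the gripper's body presses on something with over 40 N, if the wrist force passes 120 N, or if a joint passes its speed limit or range.

## Robot

A 7-joint arm with a two-finger parallel gripper is mounted at the origin on the work surface. World frame = base frame: x ahead of the robot, y to its left, z up, the work surface at z = 0. Lengths are in m, angles in rad, forces in N, time in s.
With the tool pointing down it reaches from about 0.4 to 0.925 m from the base axis. Payload 5.6 kg.
Tool frame: the origin (TCP) lies at the very end of the fingers, on their centre line; the grasp point (between the pads) lies 19 mm behind it; z points along the fingers, y is the direction in which the jaws open and shut (so a half turn about z gives the same grasp; the last joint's range is limited). The gripper opens to 85 mm and grips with 20 to 120 N. Pads are 22 mm wide; open, the fingers measure 114 mm over their backs; the gripper's body (76 mm by 85 mm) begins 54 mm behind the grasp point. The pads swing forward as they close: fully open they stand 13 mm farther back than shut.
Start: joints at [1.243, 0.468, -0.012, 1.603, 0.006, 1.071, -0.056], TCP at [0.183, -0.624, 0.231] pointing down, gripper open.
Joint ranges: [-2.53, 2.53], [-0.31, 2.02], [-1.57, 1.55], [0.28, 2.44], [-1.29, 4.43], [0.15, 1.84], [-2.92, 2.92]. Speed limits (rad/s): [2.57, 2.57, 3.14, 3.14, 3.14, 3.14, 3.14].

## Interface

Orientations are given as a rotation vector (axis times angle).
In Python, from rig import * gives the robot as it stands. The module is installed in compiled form; this text tells all that it offers. Calls block until the motion is done:
- move_ptp(position, orientation): joint-space move of the TCP to a pose.
- move_l(position, orientation=None, vel=0.15, until_force=None): straight line of the TCP; orientation=None keeps the orientation; vel is the mean speed in m/s. With until_force (N) it stops when the force on the tool has changed by that much, and returns True; else False.
- movej(angles): joint-space move.
- ungrasp() and gripper_close(grip_force=None): open the fingers fully, or close them until they stop; grip_force is the grip in N (None keeps the last).
- wait(seconds).
- inverse_kinematics(position, orientation): joint angles nearest the present ones, or None.
- read_state(): the state.
- camera(name): name is "side" or "top"; returns the picture (384x512x3 uint8, red, green, blue); there is no depth.
- calibration(name): a dict with "fx", "fy", "cx", "cy" (pixels), "cam_to_world" (4x4, takes a point from camera to world coordinates). Camera axes: x right, y down, z forward; pixel columns grow to the right and rows downward; lengths in m; the calibration is good to about 2 mm. A picture is of the moment at which its call begins. calibration takes no time and is no camera call.
A pose or a line that the arm cannot do raises PlanningError and nothing moves.
- finish_job(): hands the job in, once; it reports no verdict.
Trained networks look in the newest picture that a camera, given by its name, has taken for a name from the list of things; names that differ only in an ending like _2 or _b are one class to them, and where a whole thing is asked for, a point or a joint stands for the part that bears it (a point fixed in the world has none). Each returns a list of dicts, best first, with "confidence" (0 to 1); they miss things now and then, are a little off and sometimes report something else, mostly with a low value. They report only what shows in the picture. A call takes as long as a camera call. They do not tell look-alikes from the thing itself.
- boxes_of(thing, camera): "centre" ([column, row] in pixels, amid what is visible of it).
The state is a dict: "clock": time; "joint_positions": joint angles; "qd": joint speeds; "effort": joint torques, N m; "tool_pos": TCP position; "eef_rot": TCP orientation; "force": force on the tool from outside, world axes, zero at the start; "torque": the same for the moment, N m; "width": finger opening in m.
Only numpy, scipy, OpenCV 4.12 (cv2) and the standard library are available. Lean on these libraries where they do the work, as an engineer would, in place of code of your own. Each camera call takes 0.05 s, during which the arm holds its last target.

## Working session

There is one attempt and no reset: what is moved stays moved. The work goes in short steps, each a Python script; the robot and the scene stay as the last script left them, time stands still between calls to the robot, and variables do not carry over. Pictures are saved under pics/ and viewed, and the job is handed in when it is done.

```bash
mkdir -p pics; python3 - <<'E'
from rig import *
import cv2
for n in("side","top"):
    im=camera(n); cv2.imwrite(f"pics/{n}0.png",cv2.cvtColor(im,cv2.COLOR_RGB2BGR))
    c=calibration(n); print(n,c)
    for t in["gauge","lock_top","gauge_grip","pointer","slab","tray","mark_red","mark_blue","mark_yellow","template_red_mid","template_blue_mid","template_yellow_mid"]:
        print(t,[(round(d["confidence"],2),[round(x) for x in d["centre"]]) for d in boxes_of(t,n)])
s=read_state();print(s["clock"],s["tool_pos"],s["eef_rot"],s["width"])
E
```

```text
side {'fx': 473.28823213315405, 'fy': 473.28823213315405, 'cx': 250.06612593248596, 'cy': 189.20717566483486, 'cam_to_world': array([[-0.97893888, -0.12320754,  0.16278385,  0.31166981],
       [-0.20396923,  0.62413659, -0.7542215 ,  1.0422599 ],
       [-0.00867358, -0.77153964, -0.63612212,  1.00490994],
       [ 0.        ,  0.        ,  0.        ,  1.        ]])}
gauge [(0.76, [269, 231])]
lock_top []
gauge_grip [(0.78, [266, 221])]
pointer [(0.75, [265, 221])]
slab [(0.75, [167, 257])]
tray [(0.61, [206, 175])]
mark_red [(0.24, [225, 349])]
mark_blue []
mark_yellow []
template_red_mid [(0.74, [324, 186]), (0.6, [202, 182])]
template_blue_mid [(0.74, [268, 161]), (0.73, [206, 156])]
template_yellow_mid [(0.89, [176, 237]), (0.48, [166, 330]), (0.28, [203, 180])]
top {'fx': 413.42241196597394, 'fy': 413.42241196597394, 'cx': 258.3943623329892, 'cy': 188.3826826109929, 'cam_to_world': array([[ 0.00803155, -0.99628082,  0.08579063,  0.44017452],
       [-0.99996549, -0.00781983,  0.00280372, -0.05936303],
       [-0.00212242, -0.08581019, -0.99630924,  1.29879523],
       [ 0.        ,  0.        ,  0.        ,  1.        ]])}
gauge [(0.83, [232, 211])]
lock_top [(0.57, [262, 218])]
gauge_grip [(0.65, [229, 207])]
pointer [(0.58, [229, 209])]
slab [(0.71, [176, 132])]
tray [(0.67, [299, 131])]
mark_red []
mark_blue []
mark_yellow []
template_red_mid [(0.91, [318, 262]), (0.83, [276, 131]), (0.51, [386, 254])]
template_blue_mid [(0.91, [345, 200]), (0.83, [322, 128]), (0.81, [424, 173])]
template_yellow_mid []
1.3 [ 0.1825836  -0.62386192  0.23130077] [ 3.10972746e+00  4.45731800e-01 -3.60906363e-05] 0.08520626560074236
```

View pics/side0.png

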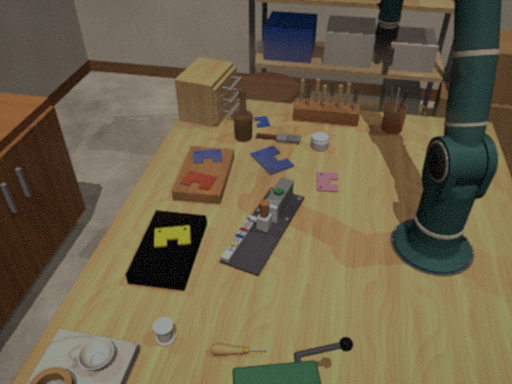

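View pics/top0.png

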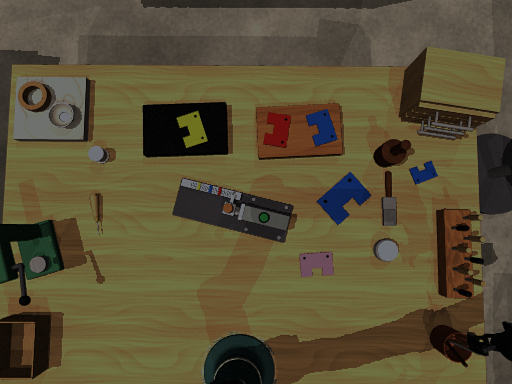

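```bash
python3 - <<'E'
import cv2
a=cv2.imread("pics/top0.png")[80:290,130:350]; cv2.imwrite("pics/top0z.png",cv2.resize(a,None,fx=2.8,fy=2.8,interpolation=cv2.INTER_CUBIC))
a=cv2.imread("pics/side0.png")[130:320,130:350]; cv2.imwrite("pics/side0z.png",cv2.resize(a,None,fx=3,fy=3,interpolation=cv2.INTER_CUBIC))
E
```

```text
(no output)
```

View pics/top0z.png

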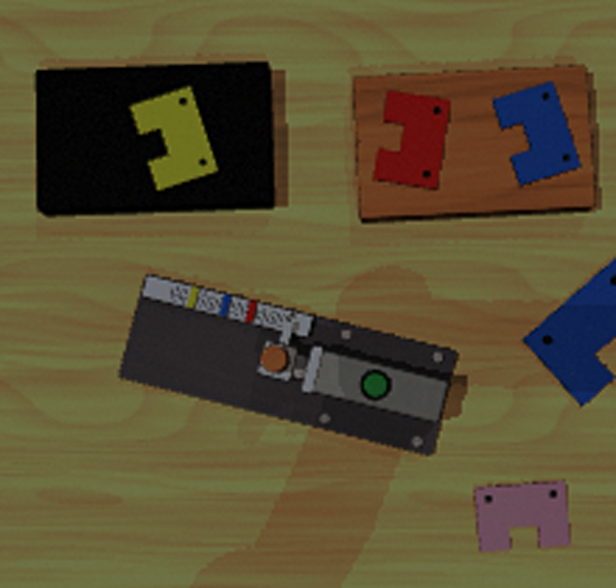

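View pics/side0z.png

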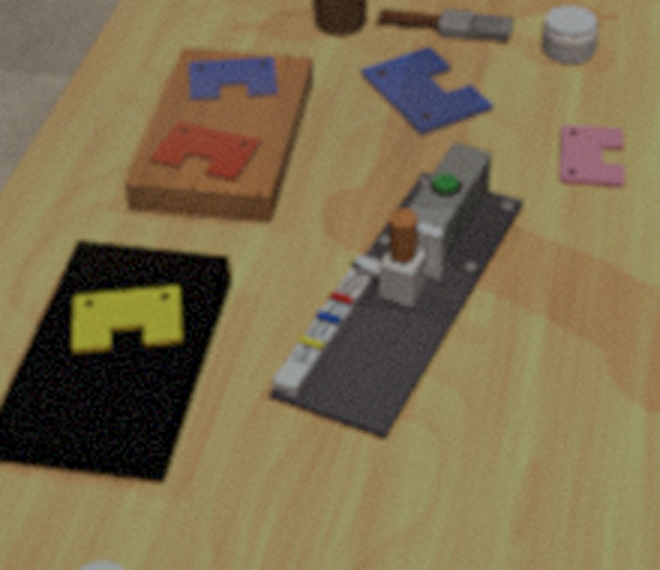

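The template on the slab is yellow, at top (192,130) and side (172,236).

The look-alikes, in top pixels:
- **Blue:** large at (345,200), middle-sized on the tray at (322,128) and small at (424,173).
- **Red:** red on the tray at (276,131). The pink one at (318,262) is a distractor.

So the target is the yellow mark, at about top (199,186) and side (234,244). Next I locate the gauge by colour segmentation.

```bash
cat > h.py <<'E'
import numpy as np, cv2
from rig import *
from scipy.optimize import least_squares
def proj(n,P):
    c=calibration(n);T=np.linalg.inv(c["cam_to_world"]);p=np.atleast_2d(P)@T[:3,:3].T+T[:3,3]
    return np.c_[c["fx"]*p[:,0]/p[:,2]+c["cx"],c["fy"]*p[:,1]/p[:,2]+c["cy"]]
def back(n,uv,z):
    c=calibration(n);T=c["cam_to_world"];d=T[:3,:3]@np.array([(uv[0]-c["cx"])/c["fx"],(uv[1]-c["cy"])/c["fy"],1]);o=T[:3,3]
    return o+d*(z-o[2])/d[2]
def tri(uvs):
    f=lambda P:np.concatenate([(proj(n,P)[0]-uv) for n,uv in uvs.items()])
    r=least_squares(f,[.4,0,.05]);return r.x,np.sqrt(2*r.cost)
ROI={"top":(170,170,300,250),"side":(218,165,310,280)}
def seg(im,n,hlo,hhi,smin,roi=None,vmin=30):
    x0,y0,x1,y1=roi or ROI[n]
    s=im[y0:y1,x0:x1]; h=cv2.cvtColor(s,cv2.COLOR_RGB2HSV)
    m=((h[...,0]>=hlo)&(h[...,0]<=hhi)&(h[...,1]>=smin)&(h[...,2]>vmin)).astype(np.uint8)
    k,l,st,ce=cv2.connectedComponentsWithStats(m,connectivity=8)
    return sorted([(int(st[i,4]),(ce[i]+[x0,y0]).round(2).tolist()) for i in range(1,k) if st[i,4]>=4],reverse=True)[:5]
E
python3 - <<'E'
from h import *
for n in("top","side"):
    im=cv2.cvtColor(cv2.imread(f"pics/{n}0.png"),cv2.COLOR_BGR2RGB)
    print(n)
    for nm,a in dict(green=(50,85,110),blue=(105,130,120),yellow=(22,34,140),red=(170,180,150),red0=(0,6,150),wood=(5,16,110)).items(): print(nm,seg(im,n,*a))
    m=(im.max(2)<75)&(im.max(2).astype(int)-im.min(2)<22)
    x0,y0,x1,y1=ROI[n]; 
    mm=np.zeros(m.shape,np.uint8);mm[y0:y1,x0:x1]=m[y0:y1,x0:x1]
    cs,_=cv2.findContours(mm,cv2.RETR_EXTERNAL,cv2.CHAIN_APPROX_NONE);c=max(cs,key=cv2.contourArea);print(cv2.contourArea(c),cv2.minAreaRect(c),cv2.approxPolyDP(cv2.convexHull(c),4,True)[:,0].tolist())
E
```

```text
top
green [(56, [263.5, 217.0])]
blue [(21, [210.05, 188.62])]
yellow [(20, [198.5, 185.5])]
red []
red0 [(21, [219.33, 190.52])]
wood [(97, [292.0, 220.81]), (67, [227.39, 207.69]), (55, [288.78, 196.04]), (24, [267.46, 241.04]), (17, [261.65, 178.59])]
3783.0 ((232.44117736816406, 209.7353057861328), (115.20440673828125, 38.56315994262695), 14.03624439239502) [[292, 205], [283, 242], [173, 214], [180, 184]]
side
green [(32, [278.12, 191.0])]
blue [(12, [239.0, 235.17]), (5, [290.2, 165.2])]
yellow [(12, [233.08, 243.67])]
red []
red0 [(8, [243.62, 228.88])]
wood [(286, [221.93, 178.91]), (151, [263.17, 206.83]), (20, [262.95, 190.45]), (18, [298.89, 209.5]), (10, [252.6, 209.7])]
1997.5 ((268.34405517578125, 233.78561401367188), (37.11583709716797, 104.69129180908203), 40.97173309326172) [[292, 185], [302, 200], [258, 274], [221, 262]]
```

```bash
cat >> h.py <<'E'
def G(p,P):
    P=np.atleast_2d(P);c,s=np.cos(p[2]),np.sin(p[2])
    return np.c_[p[0]+c*P[:,0]-s*P[:,1],p[1]+s*P[:,0]+c*P[:,1],P[:,2]]
E
python3 - <<'E'
from h import *
btn={"top":(263.5,217.),"side":(278.12,191.)}
cor={"top":[(292,205),(283,242),(173,214),(180,184)]}
Cw=np.array([(.06,-.18,.01),(-.06,-.18,.01),(-.06,.18,.01),(.06,.18,.01)])
M={"y":{"top":(198.5,185.5),"side":(233.08,243.67)},"b":{"top":(210.05,188.62),"side":(239.,235.17)},"r":{"top":(219.33,190.52),"side":(243.62,228.88)}}
print("btn tri",tri(btn)); 
for n in btn: print(n,back(n,btn[n],.076))
for k in M: print(k,tri(M[k]))
def f(q):
    p=q[:3];r=[]
    for n in btn: r+=[3*(proj(n,G(p,(0,-.105,.076)))[0]-btn[n])]
    r+=[(proj("top",G(p,Cw))-np.array(cor["top"])).ravel()*.5]
    r+=[(proj("top",G(p,(0,.003,.11)))[0]-(227.39,207.69))*1.5]
    for i,k in enumerate("ybr"):
        for n in("top","side"): r+=[2*(proj(n,G(p,(q[6],q[3+i],q[7])))[0]-M[k][n])]
    return np.concatenate(r)
r=least_squares(f,[.4,0,-.24,.1,.07,.05,.052,.026])
print(r.x.round(4),np.rad2deg(r.x[2])); print(f(r.x).round(1))
for n in("top","side"): print(n, proj(n,G(r.x,[(0,.003,.112),(.052,.003,.03),(0,-.105,.076)])).round(1))
E
```

```text
btn tri (array([ 0.46223355, -0.07154064,  0.07258615]), np.float64(0.6650593975301727))
top [ 0.46082546 -0.07166916  0.076     ]
side [ 0.46314463 -0.06731484  0.076     ]
y (array([0.55874831, 0.12982147, 0.02559526]), np.float64(0.6389656631530221))
b (array([0.54941102, 0.09383709, 0.02624841]), np.float64(0.7014051158807837))
r (array([0.54284821, 0.06498518, 0.02549258]), np.float64(0.2743450136256371))
[ 0.4847  0.0314 -0.219   0.1123  0.0748  0.0454  0.05    0.0258] -12.548228738821516
[-0.6 -1.1  1.8 -2.2 -0.6 -0.7 -0.3 -0.3 -1.7  0.6 -0.6 -3.1 -0.9  0.4
 -0.4 -0.4  1.4  0.3  0.1 -1.2  0.8  0.2  0.  -0.7  0.  -0.2]
top [[226.7 207.9]
 [232.7 192.5]
 [263.3 216.6]]
side [[265.2 202.6]
 [248.9 218.6]
 [278.7 190.3]]
```

Fit: gauge at (0.485, 0.031), yaw -12.5°, with the yellow mark at gauge y ≈ 112 mm, so the extension needed is about 109 mm. Next I press the lock.

```bash
cat >> h.py <<'E'
from scipy.spatial.transform import Rotation as R
g=np.array([.4847,.0314,-.219])
def ori(yaw=g[2]):
    y=-np.array([-np.sin(yaw),np.cos(yaw),0]);z=np.array([0,0,-1.]);return R.from_matrix(np.c_[np.cross(y,z),y,z]).as_rotvec()
def W(x,y,z): return G(g,(x,y,z))[0]
def st(t=""):
    s=read_state();print(t,round(s["clock"],2),s["tool_pos"].round(4),s["eef_rot"].round(3),np.round(s["force"],1),round(s["width"],4))
def snap(n,f,roi=None,k=1):
    im=camera(n);a=im
    if roi: a=im[roi[1]:roi[3],roi[0]:roi[2]]
    cv2.imwrite("pics/"+f,cv2.resize(cv2.cvtColor(a,cv2.COLOR_RGB2BGR),None,fx=k,fy=k,interpolation=cv2.INTER_CUBIC));return im
E
python3 - <<'E'
from h import *
s=read_state();p=np.array(s["tool_pos"])
move_l(p+[0,0,.06],vel=.2); gripper_close(20); st("closed")
move_ptp(W(0,-.105,.20),ori()); st("over")
move_l(W(0,-.105,.095),vel=.1); st("near")
snap("side","s1.png",(210,100,360,250),4)
snap("top","t1.png",(170,150,320,260),4)
E
```

```text
closed 2.52 [ 0.1826 -0.6239  0.2913] [ 3.11   0.446 -0.   ] [-0.1 -0.8  0.8] -0.0
over 4.75 [ 0.4621 -0.0719  0.2001] [ 3.122 -0.345  0.   ] [-0.2 -0.8 -1.3] 0.0002
near 5.95 [ 0.4624 -0.0711  0.0955] [ 3.123e+00 -3.430e-01  2.000e-03] [ 0.  -0.1  0.2] 0.0001
```

View pics/s1.png

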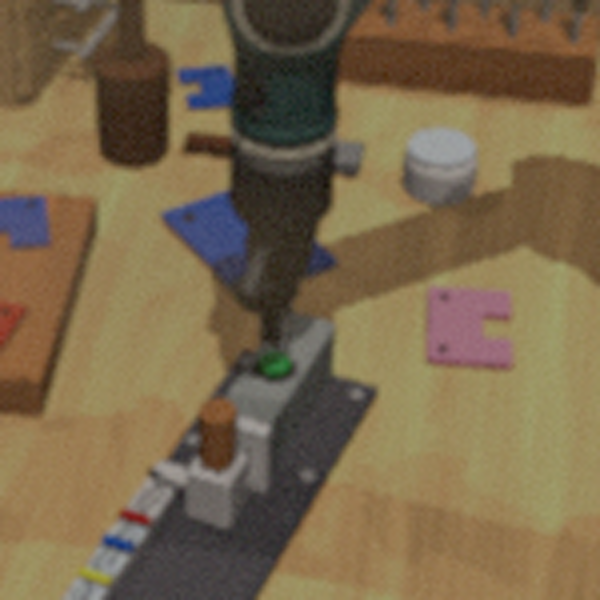

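View pics/t1.png

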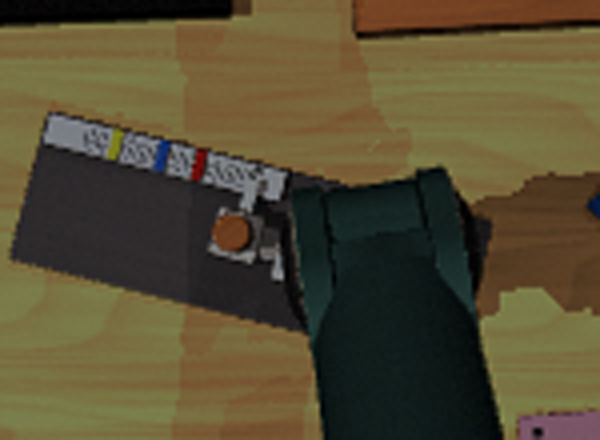

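The closed tips stand just above and behind the green button, at side pixel about (279,190), and the post and marks are clear. The tips line up with the button, so I press.

```bash
python3 - <<'E'
from h import *
print(move_l(W(0,-.105,.0775),vel=.06,until_force=2)); st("a")
for z in (.074,.071,.0695,.068):
    r=move_l(W(0,-.105,z),vel=.03,until_force=25); st(f"{z} {r}")
    if r or read_state()["force"][2]>12 and z<.07: break
wait(.2); st("b")
E
```

```text
True
a 6.41 [ 0.4611 -0.0712  0.076 ] [-3.123e+00  3.440e-01  2.000e-03] [0.3 0.2 0.3] 0.0001
0.074 False 6.66 [ 0.4617 -0.071   0.0736] [-3.123e+00  3.440e-01  2.000e-03] [ 0.2 -0.1  0.2] 0.0002
0.071 False 6.91 [ 0.4619 -0.071   0.0708] [-3.123e+00  3.440e-01  1.000e-03] [0.5 0.  0.1] 0.0002
0.0695 False 7.16 [ 0.462  -0.0711  0.07  ] [ 3.122e+00 -3.440e-01 -1.000e-03] [-2.   0.4  7.2] -0.0001
0.068 False 7.41 [ 0.462  -0.0711  0.0697] [ 3.121e+00 -3.440e-01 -1.000e-03] [-7.2  0.8 22.6] -0.0001
b 7.61 [ 0.462  -0.0711  0.0697] [ 3.121e+00 -3.440e-01 -1.000e-03] [-6.4  1.1 22.5] 0.0002
```

```bash
python3 - <<'E'
from h import *
move_l(W(0,-.105,.15),vel=.2); ungrasp()
move_l(W(0,.003,.15),vel=.15); st("over post")
im=snap("side","s2.png",(210,130,330,250),5)
print(seg(im,"side",50,85,110))
move_l(W(0,.003,.081),vel=.08); st("down")
snap("side","s3.png",(210,130,330,250),5)
E
```

```text
over post 9.82 [0.4851 0.0334 0.1498] [ 3.122e+00 -3.450e-01 -2.000e-03] [ 0.4  0.5 -0.6] 0.0853
[(32, [278.28, 191.66])]
down 10.88 [0.4857 0.0345 0.0814] [-3.123  0.344 -0.   ] [-0.2  0.3  0.6] 0.085
```

View pics/s2.png

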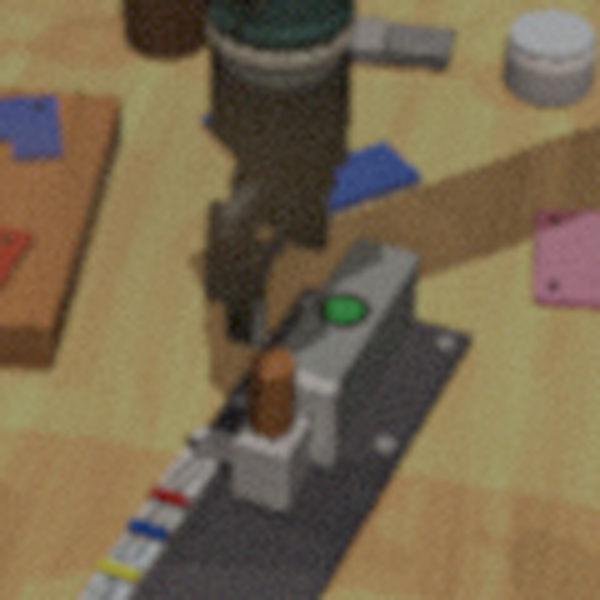

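View pics/s3.png

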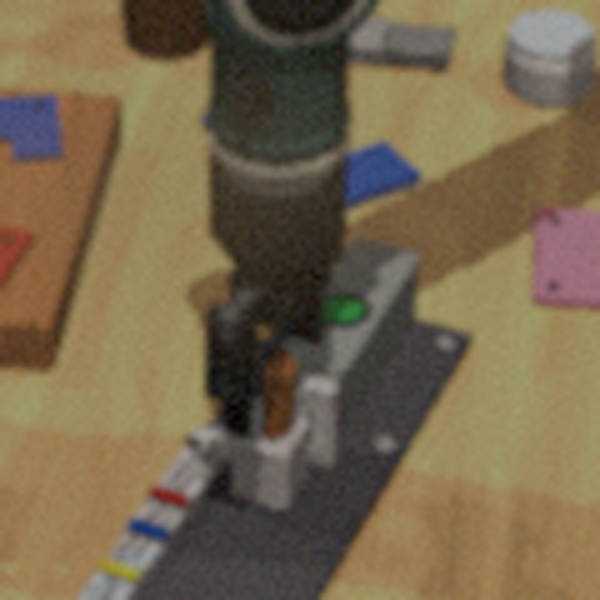

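The button sits flush at side px (278,192) and the fingers straddle the post. I close and draw the arm part of the way out.

```bash
python3 - <<'E'
from h import *
gripper_close(60); st("grip")
p=np.array(read_state()["tool_pos"]); c,s=np.cos(-g[2]),np.sin(-g[2]);d=p-[*g[:2],0]
print("gauge xy",c*d[0]-s*d[1], s*d[0]+c*d[1])
move_l(W(0,.033,.081),vel=.06); st("pull30")
im=snap("side","s4.png",(200,130,330,270),4)
E
```

```text
grip 11.5 [0.4853 0.0337 0.0814] [ 3.122e+00 -3.440e-01 -1.000e-03] [-1.1 -1.5  5.5] 0.0262
gauge xy 5.261887212366337e-05 0.0023804997898724035
pull30 12.15 [0.4924 0.0629 0.0814] [ 3.122 -0.344  0.   ] [ 0.9 -4.5  7.2] 0.0268
```

View pics/s4.png

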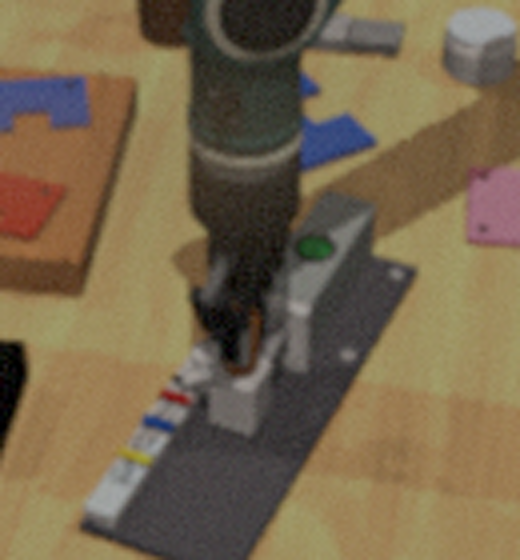

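The arm follows: the gap between head and sleeve has grown at side px (265,215), and the hand feels 4.5 N of spring pull. I draw it on to the yellow mark.

```bash
python3 - <<'E'
from h import *
move_l(W(0,.1123,.081),vel=.08); wait(.2); st("pulled")
p=np.array(read_state()["tool_pos"]); c,s=np.cos(-g[2]),np.sin(-g[2]);d=p-[*g[:2],0]
print("gauge xy",c*d[0]-s*d[1], s*d[0]+c*d[1])
im=snap("side","s5.png",(205,210,275,280),8)
print(seg(im,"side",22,34,140),seg(im,"side",50,85,110))
im=snap("top","t5.png",(170,165,270,235),7)
print(seg(im,"top",22,34,140))
for n in("side","top"):print(n,proj(n,np.r_[G(g,(.05,.1123,.0258)),G(g,(.052,.1123,.03)),G(g,(.04,.1123,.03))]).round(1).tolist())
E
```

```text
pulled 13.54 [0.5109 0.1392 0.0814] [ 3.121 -0.346  0.004] [ 2.8 -5.5  3.7] 0.0266
gauge xy 0.0021305118267975487 0.11087856754375125
[(8, [231.38, 242.88])] [(29, [278.17, 191.59])]
[(8, [198.88, 183.25])]
side [[233.8, 243.8], [233.1, 242.6], [236.9, 243.8]]
top [[198.3, 185.3], [198.3, 184.5], [197.3, 188.3]]
```

View pics/s5.png

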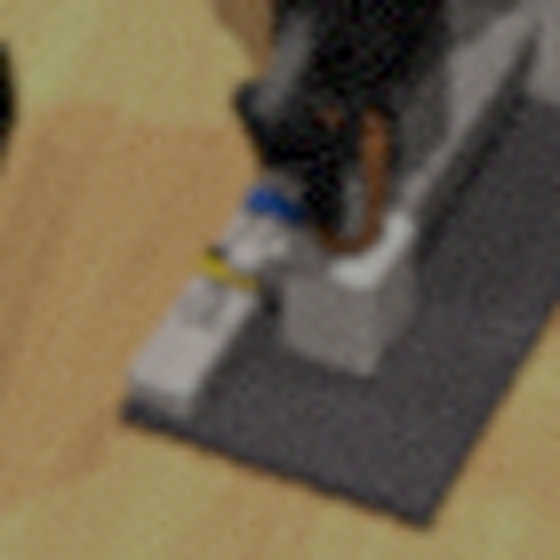

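View pics/t5.png

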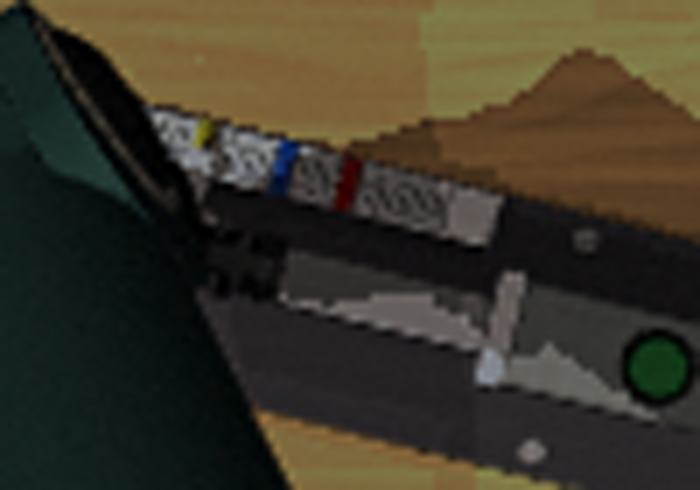

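```bash
python3 - <<'E'
from h import *
for n,(x0,y0,x1,y1) in {"side":(224,232,250,252),"top":(190,176,210,194)}.items():
    a=np.mean([camera(n).astype(float) for _ in range(6)],0)[y0:y1,x0:x1]
    b=cv2.cvtColor(cv2.imread(f"pics/{n}0.png"),cv2.COLOR_BGR2RGB).astype(float)[y0:y1,x0:x1]
    o=np.hstack([b,a*1.0]); o=np.clip(o*1.5,0,255).astype(np.uint8)
    cv2.imwrite(f"pics/{n}6.png",cv2.resize(cv2.cvtColor(o,cv2.COLOR_RGB2BGR),None,fx=15,fy=15,interpolation=cv2.INTER_NEAREST))
E
```

```text
(no output)
```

View pics/side6.png

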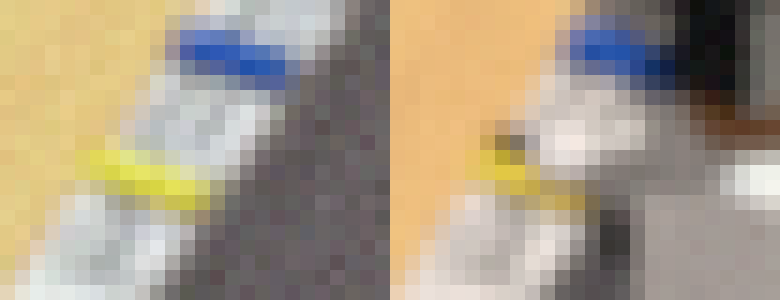

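View pics/top6.png

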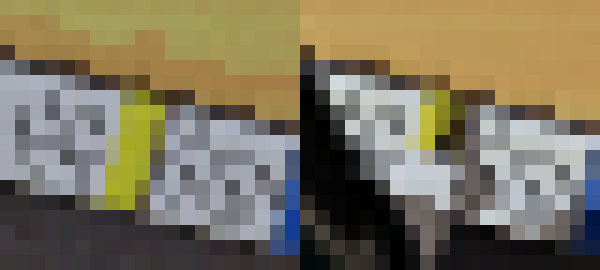

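In both views the thin black blade (side ≈(232,241.5), top ≈(200.3,183.5)) sits about 2–3 mm short of the middle of the yellow mark. I step further in 2 mm increments and compare.

```bash
python3 - <<'E'
from h import *
B={"side":(224,232,250,252),"top":(190,176,210,194)}
rows={n:[] for n in B}
c,s=np.cos(-g[2]),np.sin(-g[2])
for y in (.1143,.1163,.1183):
    move_l(W(-.002,y,.081),vel=.03); wait(.2)
    p=np.array(read_state()["tool_pos"]);d=p-[*g[:2],0];print(y,"actual",round(c*d[0]-s*d[1],4),round(s*d[0]+c*d[1],4))
    for n,(x0,y0,x1,y1) in B.items():
        rows[n].append(np.mean([camera(n).astype(float) for _ in range(4)],0)[y0:y1,x0:x1])
st()
for n in B:
    o=np.clip(np.hstack(rows[n])*1.5,0,255).astype(np.uint8)
    cv2.imwrite(f"pics/{n}7.png",cv2.resize(cv2.cvtColor(o,cv2.COLOR_RGB2BGR),None,fx=10,fy=10,interpolation=cv2.INTER_NEAREST))
E
```

```text
0.1143 actual 0.0021 0.1124
0.1163 actual 0.0022 0.1144
0.1183 actual 0.0022 0.1164
 16.79 [0.5121 0.1445 0.0814] [ 3.121 -0.348  0.008] [ 9.  -7.8 -0.4] 0.0267
```

View pics/side7.png

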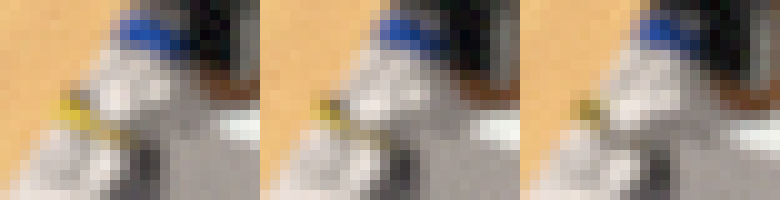

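View pics/top7.png

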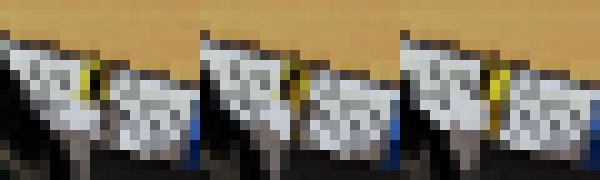

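```bash
python3 - <<'E'
from h import *
g[2]=g[2]  # keep frame
c,s=np.cos(-g[2]),np.sin(-g[2])
b=cv2.imread("pics/top0.png")[181:187,195:205,::-1]
print("home R-B");print((b[...,0].astype(int)-b[...,2])); 
def look():
    a=np.mean([camera("top").astype(float) for _ in range(4)],0)[181:187,195:205]
    print("R");print(a[...,0].round().astype(int));print("R-B");print((a[...,0]-a[...,2]).round().astype(int))
look()
move_l(W(.0022,.1158,.081),vel=.03); wait(.2)
p=np.array(read_state()["tool_pos"]);d=p-[*g[:2],0];print("actual",round(c*d[0]-s*d[1],4),round(s*d[0]+c*d[1],4)); st()
look()
E
```

```text
home R-B
[[ -2   1  15  36  39  58  59  58  61  60]
 [-11 -13 -13  28  63  33  20  19  56  59]
 [ -7  -8  -9  75  86  78   5 -11  -1   2]
 [-10  -8  -8  75  84  55 -13 -10  -8 -12]
 [-10 -10  21  86  83  39 -14  -7  -9  -9]
 [ -6  -8  23  85  80  15 -10 -10 -10  -6]]
R
[[ 74  42  61  81  70 124 124 123 128 127]
 [130 132 131  56  64  64  48  56 125 122]
 [ 95  94 126  20  92 128  67 101  74  42]
 [128  67  86  30 135  99 102 127  96 135]
 [133 128  64  64 127  88 128  96  95 128]
 [132 132 132 115  72  61 103 128 129  90]]
R-B
[[  0   3  20  44  42  66  68  67  70  70]
 [ -3  -7  -9  24  50  40  24  22  65  66]
 [  0   0  -3  20  77  95   4 -10  -1   4]
 [ -3  -2  -5  30 103  66  -6  -3  -5  -7]
 [ -4  -6  -2  40  99  43  -8  -2  -2  -2]
 [ -8  -9  -6  15  64  20  -5  -3  -5  -2]]
actual 0.0022 0.1143
 17.51 [0.5117 0.1425 0.0814] [ 3.12e+00 -3.45e-01 -2.00e-03] [-3.4 -5.4  9.1] 0.0264
R
[[ 74  42  60  84  70 125 124 122 128 127]
 [130 132 133  96  58  57  48  55 126 122]
 [ 95  93 132  84  22  82  69 103  75  42]
 [127  72 128  24  65 104 105 128  96 134]
 [130 129 128  35  82  89 127  96  96 128]
 [ 92 100 130  96  89  46  58 130 130  90]]
R-B
[[ 0  3 19 43 43 67 67 66 70 70]
 [-4 -6 -8 29 42 36 25 22 65 66]
 [ 0  0  0 50 22 64  5 -8 -1  4]
 [-4 -2 -2  4 56 69 -6 -4 -4 -7]
 [-4 -2 26 17 68 46 -6 -2 -2 -1]
 [-7 -7 -9 -3 53 18  2 -3 -4 -2]]
```

The numeric profile at TCP y = 114.3 mm puts the blade centre 0 to 0.5 px (≤1.5 mm) past the middle of the mark. I ease back 0.7 mm and do a final check.

```bash
python3 - <<'E'
from h import *
c,s=np.cos(-g[2]),np.sin(-g[2])
move_l(W(.0015,.1151,.081),vel=.03); wait(.4)
p=np.array(read_state()["tool_pos"]);d=p-[*g[:2],0];print("actual",round(c*d[0]-s*d[1],4),round(s*d[0]+c*d[1],4)); st()
a=np.mean([camera("top").astype(float) for _ in range(4)],0)[181:187,195:205];print(a[...,0].round().astype(int))
im=snap("side","s8.png",(150,140,310,280),5); print(seg(im,"side",50,85,110))
wait(.3);st();print(read_state()["qd"].round(4))
E
```

```text
actual 0.0022 0.1137
 18.36 [0.5115 0.1419 0.0814] [ 3.121 -0.345 -0.   ] [-1.  -5.5  7.5] 0.0266
[[ 74  42  60  83  70 125 124 122 128 127]
 [130 131 132 100  60  58  49  56 126 122]
 [ 94  92 134 124  30  78  69 102  74  42]
 [128  72 130  83  35  71 105 128  97 135]
 [130 130 126  33  62  91 127  97  96 128]
 [ 94 100 130  98 104  46  58 130 130  91]]
[(32, [278.22, 191.66])]
 18.91 [0.5115 0.1419 0.0814] [ 3.121 -0.345 -0.   ] [-0.2 -5.4  7.9] 0.0264
[ 0.001   0.      0.0016 -0.0015  0.0025  0.0019  0.0004]
```

View pics/s8.png

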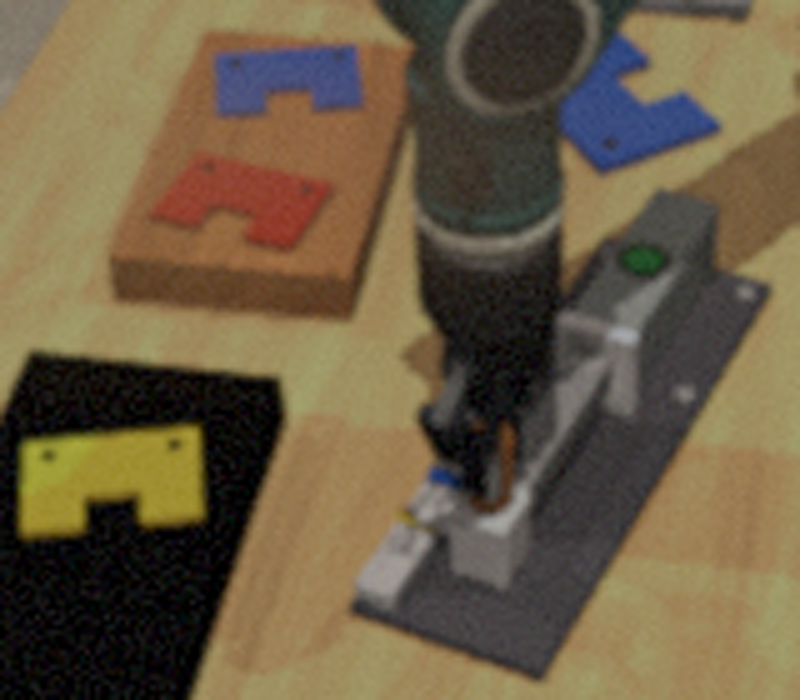

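Row 183–184 of the top view now shows the blade's dark minimum at column 199, with the mark's middle at 198.9–199.1. The button is flush, the templates haven't moved, the hand is still, and it carries about 5.5 N from the spring. I hand in.

```bash
python3 - <<'E'
from rig import *
finish_job(); print(read_state()["clock"])
E
```

```text
the job is handed in; nothing more can be done
the job is handed in; nothing more can be done
```

The gauge is set on the yellow mark and still held in the gripper. I handed the job in at about 19 s of the 35 s allowed; it reports no verdict.

The template on the slab was yellow. With the arm home, I pushed the green button down until it bottomed at z ≈ 70 mm under about 22 N. I then gripped the post at 60 N and drew the arm out about 111 mm.

**Last checks**
- **Pointer:** in the top view the blade's dark line lies on column 199, where the middle of the mark is 198.9–199.1. I put the remaining error at about 1 mm.
- **Lock button:** it sits flush with the sleeve.
- **Hold:** the arm was at rest, and the hand felt about 5.4 N of steady spring pull.
- **Other things on the bench:** the templates and tools I could see had not moved. I checked this by eye, and not every tool was in the last picture.

**What disagreed**
- **Mark position:** my first estimate of the mark from the two cameras was about 1–2 mm short. I corrected it by stepping the pointer across the mark and watching the blade.
- **Gauge angle:** the arm's line ran about 1° off the fitted angle. That caused a 2 mm sideways offset and a small side force, up to 9 N at one step.
- **Finger opening:** it read 26.5 mm on the 28 mm post.

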